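Drag the fittings tray into its bench dock and bolt it in

ROBOT

A 6-joint arm with a two-finger parallel gripper is mounted at the origin on the work surface. World frame = base frame: x ahead of the robot, y to its left, z up, the work surface at z = 0. Lengths are in mm, angles in rad, forces in N, time in s.
With the tool pointing down it reaches from about 300 to 775 mm from the base axis. Payload 14.6 kg.
Tool frame: the origin (TCP) lies midway between the tips of the shut fingers; the grasp point (between the pads) lies 19 mm behind it; z points along the fingers, y is the line along which they close (so a half turn about z gives the same grasp; the last joint's range is limited). The gripper opens to 94 mm and grips with 3 to 60 N. Pads are 16 mm wide; open, the fingers measure 119 mm over their backs; the gripper's body (75 mm by 177 mm) begins 78 mm behind the grasp point.
Start: joints at [1.08, 0.3, 1.521, -0, 1.321, -0.067], TCP at [226.171, 501.334, 205.446] pointing down, gripper open.
Joint ranges: [-3.03, 3.03], [-0.79, 2.21], [0.23, 2.52], [-1.04, 4.18], [0, 3.07], [-2.55, 2.55]. Speed limits (rad/s): [2.22, 2.22, 2.57, 3.14, 3.14, 3.14].

INTERFACE

Orientations are given as [roll, pitch, yaw] about the fixed x, y, z axes, in that order (R = Rz(yaw) Ry(pitch) Rx(roll)).
In Python, from cell import manip, camera gives the robot as it stands.
- The arm moves only by the tool move_arm, never from a script. Its arguments are lists of equal length, an entry for each row: "dp": the shift along the world's x, y, z in mm, a list of three; "rotation": the turn, a rotation vector about the world's x, y, z in rad, a list of three; "hand": the opening, from 0 (shut) to 1 (fully open). A call has 1 to 10 rows; each row shifts and turns the commanded pose from where the row before left it; what a row does not reach is not made up. A row lasts 1/8 s, in which the tool goes at most 62.5 mm and 10.7 degrees, less where a joint would pass 70% of its speed; a pose out of reach is approached as far as the arm can. A call with a gripper value outside its range is refused whole. The fingers move at their own pace and stop on an object; "newtons" is the grip in N (left out, the last holds). Time passes only in rows, so rows that do not move let the fingers close. It gives the time, the measured TCP pose, the force, the opening and the grip force at its end, in the units of the state.
- manip.read_state(): the state, without advancing time (a new reading comes with each control period).
- camera(name): name is "side" or "top" or "wrist"; returns a dict with "image" (420x560x3 uint8, red, green, blue), "fx", "fy", "cx", "cy" (pixels), "R" (3x3) and "t" (3): a world point X has camera coordinates R X + t; the wrist camera has in their place "mount" (4x4, takes a point from camera to tool coordinates, whose origin is the TCP and whose axes are the flange's). Camera axes: x right, y down, z forward; pixel columns grow to the right and rows downward; lengths in mm; the calibration is good to about 2 mm. A picture is of the moment at which its call begins: read the wrist's pose just before it. There is no depth.
- manip.sign_off(): hands the job in; it is judged then, once.
The state is a dict: "clock": time; "joints": joint angles; "qd": joint speeds; "effort": joint torques, N m; "eef_pos": TCP position; "eef_rot": TCP orientation; "wrist_force": force on the tool from outside, world axes, zero at the start; "moment": the same for the moment, N m; "finger_gap": finger opening in mm; "finger_force": force on a finger pad.
Only numpy, scipy, OpenCV 4.12 (cv2) and the standard library are available. Lean on these libraries where they do the work, as an engineer would, in place of code of your own. Each camera call takes 0.05 s, during which the arm holds its last target. There are 200 camera calls.

TASK

Hook your fingertips behind the far lip of the tray of tube fittings and drag it towards you into the bench dock; press it home against the rubber-faced end stop, wherever that is clamped, with about 10 N for a moment (at least 5 N, never more than 18 N anywhere on the dock) so that it is properly seated. Then let go and slide the bolt fully across behind the tray. Leave the bottle, the spanner and the brass regulator where they are.

Things in the scene. Friction and masses are not known exactly. Their poses are not given: they have to be found in the camera images.
- tray: Loose aluminium tray, 100 (x) by 170 (y) by 45 mm high, 0.56 to 0.91 kg, walls 4 mm. Dark foam with fittings (up to 11 mm above it) fills it to 4 mm below the rim, so a wall is hard to pinch. Origin: centre of the underside; +x is its far side. Starts 75 to 115 mm beyond the dock's origin, up to 12 mm sideways, turned up to 9 degrees from the dock. Drag on the bench about 2 to 6 N.
- tray_lip (a point): Middle of the far lip: on the outer face of the tray's far (+x) wall, at the top edge 45 mm above the bench; tray axes. The far wall is upright and flat, 170 mm long; beyond it the bench is free.
- dock: Fixed grey dock; x points out of its mouth, away from the robot. Two side rails 22 mm high, inner faces y = +-89 mm, x = -59 to -14 mm, then flaring out to x = 15 mm to catch a tray 12 mm off. Across the near end a rubber-faced steel stop, 40 mm high, 150 long, clamped with its face anywhere from x = -50 to -32 mm (not reported: feel for it). So a tray home on it has its centre at x = 0 to 18 mm, y = 0.
- bolt (a joint): Travel of the steel bolt, m, along the dock's +y: 0 drawn back, 0.060 fully across (hard stop); starts at 0 to 0.015, stays where left, moves with about 2 N. At 0 the blade ends at dock y = -120 mm. The blade (x = 72 to 88, z = 8 to 22 mm) passes at least 4 mm behind the far wall of a tray that is home and jams on the side of one further out.
- bolt_knob (a point): On the bolt's upright pin (14 mm thick, 22 to 70 mm above the bench, black cap 20 mm wide above that, to 76 mm): point on its axis 60 mm above the bench; dock axes. At travel 0 it is at dock x = 80, y = -170 mm. Push the pin towards the dock's +y, or pinch it. Its housing: 28 mm high, x = 58 to 102, y = -192 to -128 mm.
- leak_bottle: Bystander: white bottle with black cap, 52 mm across, 120 mm tall, to the left. Origin: centre of the underside.
- spanner: Bystander: steel spanner lying on the bench to the right. Origin: underside, near its middle.
- regulator: Bystander: brass regulator body, 48 mm across, 70 mm tall, to the right. Origin: centre of the underside.
Not all that is in view belongs to the job. There is more than one size of the tray; the job needs the middle-sized.

How it is judged:
By the outcome, as a careful person would: the job done as asked, in the order asked, and still so for the second after the job is handed in, with the robot touching nothing.
It also fails if it takes over 67 s, if anything falls off the work surface, if the arm or the gripper's body presses on something with over 40 N, if the wrist force passes 120 N, or if a joint passes its speed limit or range.

## Working session

There is one attempt and no reset: what is moved stays moved. The work goes in short steps, Python scripts to look and compute and a tool call to move; the robot and the scene stay as the last step left them, time stands still between calls to the robot, and variables do not carry over. Pictures are saved under pics/ and viewed, at most 10 in all, crops included, and the job is handed in when it is done.

Besides the shell and the picture viewer there is one more tool, called as a command line: name --argument value ..., lists and objects as JSON in quotes. move_arm: Moves the arm, as the interface text tells. Its arguments: {"type":"object","properties":{"dp":{"type":"array","items":{"type":"array","items":{"type":"number"}}},"rotation":{"type":"array","items":{"type":"array","items":{"type":"number"}}},"hand":{"type":"array","items":{"type":"number"}},"newtons":{"type":"number"}},"required":["dp","rotation","hand"]}

```bash
mkdir -p pics; ls
python3 - <<'E'
from cell import manip,camera
import cv2,numpy as np
print(manip.read_state())
for n in ["top","side"]:
    c=camera(n); cv2.imwrite(f"pics/{n}0.png",c["image"][:,:,::-1]); 
    np.savez(f"{n}0.npz",**c)
    print(n,c["fx"],c["fy"],c["cx"],c["cy"],c["R"],c["t"])
E
```

```text
pics
{'clock': 0.0, 'joints': array([ 1.08040748e+00,  3.00450371e-01,  1.52157938e+00,  1.90243297e-05,
        1.32071129e+00, -6.66036584e-02]), 'qd': array([-2.59330347e-04,  5.72795830e-04, -2.88403624e-03,  1.11104536e-03,
       -9.86535399e-04, -5.28079875e-05]), 'effort': array([ 6.61673166e-04, -5.31818032e+01, -3.52738237e+01,  7.08974758e-02,
        2.44608312e-02, -1.24627986e-04]), 'eef_pos': array([226.04249886, 501.11230451, 204.89842602]), 'eef_rot': array([-3.14044805e+00, -9.48159805e-05,  2.71780270e+00]), 'wrist_force': array([ 0.48434866, -0.60791258,  0.00118936]), 'moment': array([-0.00172631, -0.07151349,  0.00382954]), 'finger_force': 0.0, 'finger_gap': 93.95912662774361}
top 391.2725652879067 391.2725652879067 279.7662549274497 204.1016172757261 [[-0.01125643 -0.99992651 -0.00450264]
 [-0.99696634  0.0115697  -0.07696923]
 [ 0.07701566  0.00362258 -0.9970233 ]] [ -10.24287097  529.20894551 1144.81683345]
side 437.37289990391645 437.37289990391645 281.8321082646007 199.0446377719488 [[ 0.95307929 -0.30219739 -0.0177935 ]
 [-0.24403296 -0.73219814 -0.63587247]
 [ 0.17913064  0.61037908 -0.77158901]] [-510.66005471  151.16945409 1198.15764765]
```

View pics/top0.png

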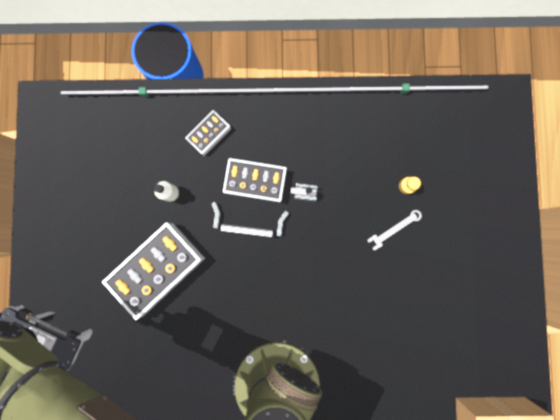

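View pics/side0.png

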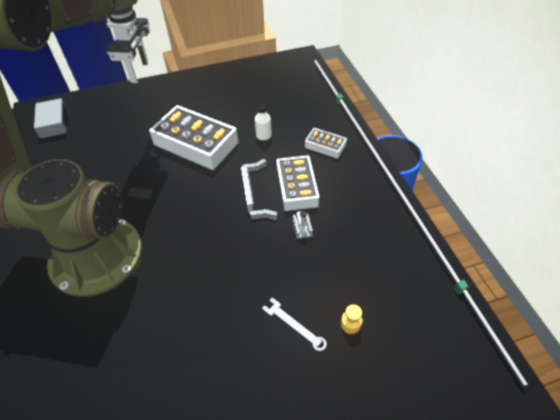

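Candidates for the tray in the top view are small at (208,132), middle at (255,180) and large at (152,270). The middle one, ahead of the dock mouth and beside the bolt housing, fits. I'll confirm it in one enlarged crop and measure.

```bash
cat > h.py <<'E'
import numpy as np,cv2
def load(n): return dict(np.load(n))
def ray(c,u,v,z):
    d=c["R"].T@np.array([(u-c["cx"])/c["fx"],(v-c["cy"])/c["fy"],1.]); o=-c["R"].T@c["t"]
    return o+d*(z-o[2])/d[2]
def tri(c1,p1,c2,p2):
    A=[];b=[]
    for c,(u,v) in((c1,p1),(c2,p2)):
        d=c["R"].T@np.array([(u-c["cx"])/c["fx"],(v-c["cy"])/c["fy"],1.]);d/=np.linalg.norm(d)
        o=-c["R"].T@c["t"];P=np.eye(3)-np.outer(d,d);A.append(P);b.append(P@o)
    return np.linalg.lstsq(np.vstack(A),np.hstack(b),rcond=None)[0]
def proj(c,X):
    p=c["R"]@np.array(X,float)+c["t"];return c["fx"]*p[0]/p[2]+c["cx"],c["fy"]*p[1]/p[2]+c["cy"]
E
python3 - <<'E'
from h import *
t=load("top0.npz");s=load("side0.npz")
a=cv2.resize(t["image"][140:245,195:335],None,fx=5.5,fy=5.5,interpolation=cv2.INTER_CUBIC)
cv2.imwrite("pics/crop.png",a[:,:,::-1])
for n,c,roi in(("top",t,(140,245,180,340)),("side",s,(120,250,230,340))):
    g=cv2.cvtColor(c["image"],cv2.COLOR_RGB2GRAY);m=(g>90).astype(np.uint8)
    y0,y1,x0,x1=roi
    cs,_=cv2.findContours(m[y0:y1,x0:x1],cv2.RETR_EXTERNAL,cv2.CHAIN_APPROX_NONE)
    for k in cs:
        if cv2.contourArea(k)<20: continue
        r=cv2.minAreaRect(k.astype(np.float32));b=cv2.boxPoints(r)+[x0,y0]
        print(n,cv2.contourArea(k),np.round(b,1).tolist())
        if n=="top":
            for z in(22,40,45): print(z,[np.round(ray(c,*p,z)[:2],0).tolist() for p in b])
E
```

```text
top 71.0 [[180.0, 244.0], [180.0, 231.0], [191.0, 231.0], [191.0, 244.0]]
22 [[414.0, 280.0], [452.0, 280.0], [452.0, 247.0], [414.0, 247.0]]
40 [[415.0, 275.0], [452.0, 275.0], [452.0, 243.0], [414.0, 243.0]]
45 [[415.0, 274.0], [452.0, 274.0], [452.0, 242.0], [414.0, 242.0]]
top 391.5 [[219.2, 231.2], [220.3, 222.8], [273.4, 229.4], [272.4, 237.8]]
22 [[451.0, 164.0], [475.0, 161.0], [454.0, 3.0], [429.0, 7.0]]
40 [[451.0, 161.0], [475.0, 158.0], [454.0, 3.0], [429.0, 6.0]]
45 [[450.0, 160.0], [475.0, 157.0], [454.0, 3.0], [430.0, 6.0]]
top 140.0 [[272.2, 234.4], [280.9, 208.3], [289.0, 211.0], [280.3, 237.1]]
22 [[439.0, 7.0], [516.0, -20.0], [508.0, -43.0], [431.0, -17.0]]
40 [[439.0, 7.0], [515.0, -20.0], [507.0, -43.0], [431.0, -17.0]]
45 [[439.0, 7.0], [515.0, -20.0], [507.0, -43.0], [431.0, -17.0]]
top 146.5 [[210.8, 201.1], [218.6, 200.7], [219.9, 227.9], [212.1, 228.2]]
22 [[540.0, 189.0], [541.0, 166.0], [460.0, 162.0], [460.0, 185.0]]
40 [[539.0, 186.0], [540.0, 163.0], [460.0, 159.0], [459.0, 182.0]]
45 [[538.0, 185.0], [539.0, 162.0], [460.0, 158.0], [459.0, 181.0]]
top
[... 597 characters left out ...]
140.0], [219.0, 155.0], [186.0, 155.0]]
22 [[726.0, 264.0], [725.0, 165.0], [679.0, 165.0], [680.0, 264.0]]
40 [[722.0, 260.0], [720.0, 162.0], [675.0, 162.0], [677.0, 259.0]]
45 [[720.0, 259.0], [719.0, 161.0], [674.0, 161.0], [675.0, 258.0]]
side 367.5 [[290.3, 212.5], [307.7, 208.6], [313.6, 235.2], [296.2, 239.1]]
side 633.0 [[237.1, 163.6], [265.2, 157.5], [278.4, 218.3], [250.2, 224.3]]
side 1896.0 [[274.3, 157.8], [311.6, 151.2], [321.3, 206.2], [284.0, 212.8]]
side 750.5 [[301.8, 146.6], [309.2, 124.4], [345.5, 136.5], [338.1, 158.7]]
side 143.5 [[230.0, 151.0], [230.0, 124.0], [237.0, 124.0], [237.0, 151.0]]
side 292.0 [[254.0, 120.0], [271.0, 120.0], [271.0, 140.0], [254.0, 140.0]]
```

View pics/crop.png

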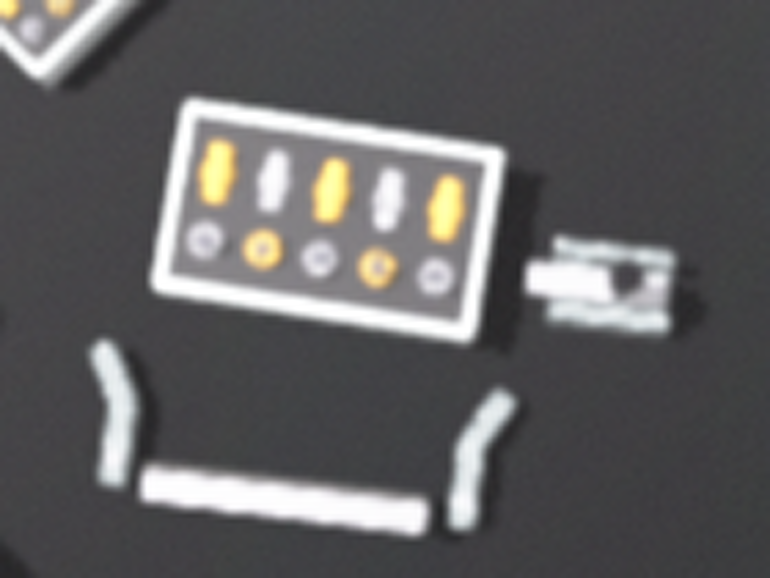

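The crop shows the middle tray (crop corners about (190,100), (503,150), (470,340) and (155,288)), the dock's stop and flared rails below it, and the bolt housing to the right with its black cap at (630,278). About 178 by 110 mm with blur fits the middle size. Next I fit the dock pose.

```bash
cat > fit.py <<'E'
from h import *
from scipy.optimize import least_squares
def fitdock(W,D,mask=None):
    W=np.array(W)[:,:2];D=np.array(D,float)
    f=lambda p:((np.c_[np.cos(p[2])*D[:,0]-np.sin(p[2])*D[:,1]+p[0],np.sin(p[2])*D[:,0]+np.cos(p[2])*D[:,1]+p[1]]-W)).ravel()
    r=least_squares(f,[500,75,-.13],loss="soft_l1",f_scale=3);return r.x,f(r.x).reshape(-1,2)
def todock(p,w):
    c,s=np.cos(p[2]),np.sin(p[2]);d=np.array(w)[:2]-p[:2];return np.array([c*d[0]+s*d[1],-s*d[0]+c*d[1]])
def toworld(p,d):
    c,s=np.cos(p[2]),np.sin(p[2]);return np.array([c*d[0]-s*d[1]+p[0],s*d[0]+c*d[1]+p[1]])
E
python3 - <<'E'
from fit import *
t=load("top0.npz")
P=lambda u,v,z:ray(t,195+u/5.5-.4,140+v/5.5-.4,z)
# rail near ends(mid), bends, housing corners
W=[P(112,487,22),P(461,530,22),P(555,235,28),P(675,250,28),P(670,332,28),P(548,320,28)]
D=[(-59,94),(-59,-94),(102,-128),(102,-192),(58,-192),(58,-128)]
p,e=fitdock(W,D);print(p,np.round(e,1).tolist())
print("stop ends",todock(p,P(145,465,40)),todock(p,P(427,500,40)),"near",todock(p,P(142,500,40)))
print("cap",todock(p,P(630,278,76)), "blade end",todock(p,P(525,278,22)))
print("rail tips",todock(p,P(100,343,22)),todock(p,P(507,396,22)))
T=[P(188,99,45),P(504,150,45),P(472,341,45),P(152,291,45)]
c=np.mean(T,0);y=(T[0]-T[1]+T[3]-T[2])[:2];print("tray",c,np.arctan2(-y[0],y[1]),todock(p,c),[np.linalg.norm(T[i]-T[(i+1)%4]) for i in range(4)])
E
```

```text
[ 5.06128171e+02  7.48498763e+01 -1.25349175e-01] [[-0.4, -0.9], [1.3, 0.2], [-1.5, -1.1], [-0.6, 0.0], [0.2, 2.0], [0.9, -0.0]]
stop ends [-45.10933819  75.9856345 ] [-46.48563122 -74.81134054] near [-63.67382737  75.24365414]
cap [  78.90930732 -166.731166  ] blade end [  78.9663179  -113.30743582]
rail tips [ 17.72671494 111.29470789] [  14.19924705 -110.81885802]
tray [600.07098359  57.1448611   45.        ] -0.1704230043745847 [95.41924635 -5.82126199] [np.float64(171.33077142349026), np.float64(103.73125217578254), np.float64(172.17679003122117), np.float64(104.8660200075108)]
```

move_arm --dp '[[38,-38,5],[38,-38,5],[38,-38,5],[38,-38,5],[38,-38,5],[38,-38,5],[38,-38,5],[38,-38,5],[38,-38,5],[38,-38,5]]' --rotation '[[0,0,0.025],[0,0,0.025],[0,0,0.025],[0,0,0.025],[0,0,0.025],[0,0,0.025],[0,0,0.025],[0,0,0.025],[0,0,0.025],[0,0,0.028]]' --hand '[1,1,1,1,1,1,1,1,1,1]'

```text
clock: 1.35
eef_pos: [607.1, 119.9, 255.3]
eef_rot: [-3.142, -0.0, 2.972]
wrist_force: [0.1, 0.5, -0.1]
finger_gap: 94.0
finger_force: 0.0
```

move_arm --dp '[[20,-30,0],[20,-25,0],[15,-10,0],[10,-10,0],[0,0,0],[0,0,0]]' --rotation '[[0,0,0],[0,0,0],[0,0,0],[0,0,0],[0,0,0],[0,0,0]]' --hand '[1,1,1,1,1,1]'

```text
clock: 2.1
eef_pos: [670.8, 46.9, 255.5]
eef_rot: [3.142, -0.0, 2.971]
wrist_force: [-0.3, -0.9, 0.6]
finger_gap: 94.2
finger_force: 0.0
```

Run:
```python
from cell import manip,camera
import cv2,numpy as np
s=manip.read_state();print(s["eef_pos"],s["eef_rot"],s["wrist_force"])
c=camera("wrist");print(c["fx"],c["cx"],c["cy"],c["mount"])
np.savez("w1.npz",pos=s["eef_pos"],rot=s["eef_rot"],**c);cv2.imwrite("pics/w1.png",c["image"][:,:,::-1])
```

```text
[670.84349597  46.86186725 255.47282631] [ 3.14154299e+00 -1.62431168e-04  2.97127246e+00] [-0.26758843 -0.93802996  0.574887  ]
373.3642832597722 278.6409439382662 214.7642476594072 [[-1.05878728e-03 -9.62652388e-01 -2.70738357e-01  7.87899563e+01]
 [ 9.99999379e-01 -1.11313574e-03  4.71900528e-05 -2.58921549e-01]
 [-3.46796158e-04 -2.70738139e-01  9.62652970e-01 -1.78989248e+02]
 [ 0.00000000e+00  0.00000000e+00  0.00000000e+00  1.00000000e+00]]
```

View pics/w1.png

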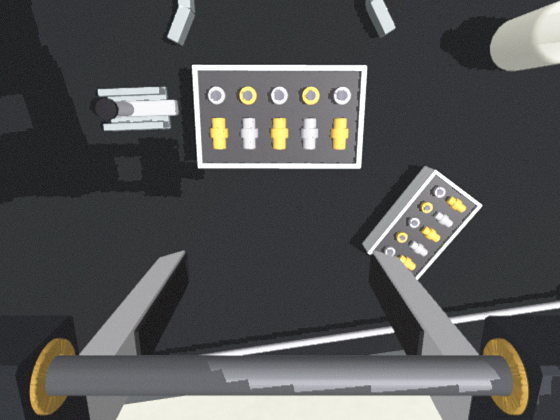

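The wrist view shows the middle tray's far lip from (199,167) to (361,166), clear bench beyond it, the bolt cap at (106,108), and the fingers at the bottom. The small tray is to the right of the right finger. I'll turn the corners into points.

```bash
cat >> h.py <<'E'
from scipy.spatial.transform import Rotation as Ro
def wcam(w):
    R=Ro.from_euler("xyz",w["rot"]).as_matrix()@w["mount"][:3,:3]
    o=w["pos"]+Ro.from_euler("xyz",w["rot"]).as_matrix()@w["mount"][:3,3]
    return dict(R=R.T,t=-R.T@o,fx=w["fx"],fy=w["fy"],cx=w["cx"],cy=w["cy"])
E
python3 - <<'E'
from fit import *
w=load("w1.npz");c=wcam(w);p=np.array([506.1,74.9,-.125])
T=[ray(c,*q,45) for q in((193.5,66.5),(366.5,66.5),(361,167.5),(199,168))]
print(np.round(T,1),[np.linalg.norm(T[i]-T[(i+1)%4]) for i in range(4)])
y=(T[1]-T[0]+T[2]-T[3]);print("yaw",np.arctan2(-y[0],y[1]),np.mean(T,0),todock(p,np.mean(T,0)),"lip",(T[2]+T[3])/2)
for n,q,z,d in(("capc",(106,108),76,(80,-170)),("h far-in",(170,127),28,(102,-128)),("h near-in",(166,90),28,(58,-128)),("h near-out",(98,92),28,(58,-192)),("h far out",(104,127),28,(102,-192)),("blade end",(178,108),22,(80,-120)),("railtipR",(181,43),22,(15,-113)),("railtipL",(386,34),22,(15,113))):
    print(n,todock(p,ray(c,*q,z)),d)
E
```

```text
[[539.  -14.7  45. ]
 [567.7 151.4  45. ]
 [665.2 135.1  45. ]
 [636.7 -32.   45. ]] [np.float64(168.6362711959837), np.float64(98.76339023953534), np.float64(169.53885138712593), np.float64(99.2705558185585)]
yaw -0.16983584008547667 [602.15972181  59.94316536  45.        ] [97.17497127 -2.86391623] lip [650.94942032  51.54050617  45.        ]
capc [  79.26166593 -162.93303559] (80, -170)
h far-in [ 100.44606823 -119.73906929] (102, -128)
h near-in [  63.16531864 -119.21054899] (58, -128)
h near-out [  61.86009104 -189.7589508 ] (58, -192)
h far out [  97.19991473 -189.65488204] (102, -192)
blade end [  81.45049325 -110.5034144 ] (80, -120)
railtipR [ 18.37475443 -99.88881675] (15, -113)
railtipL [ 19.63572811 107.94147121] (15, 113)
```

move_arm --dp '[[0,0,-40],[0,0,-45],[0,0,-45],[0,0,-45],[0,0,-30],[0,0,-20],[0,0,-12],[0,0,-6],[0,0,0],[0,0,0]]' --rotation '[[0,0,0],[0,0,0],[0,0,0],[0,0,0],[0,0,0],[0,0,0],[0,0,0],[0,0,0],[0,0,0],[0,0,0]]' --hand '[1,1,1,1,1,1,1,1,1,1]'

```text
clock: 3.4
eef_pos: [671.6, 46.3, 13.4]
eef_rot: [3.141, 0.001, 2.971]
wrist_force: [-0.0, 0.5, 0.5]
finger_gap: 94.3
finger_force: 0.0
```

move_arm --dp '[[-4,0.7,0],[-3,0.5,0],[-2,0.3,0],[-2,0.3,0],[-2,0.3,0],[-2,0.3,0],[0,0,0]]' --rotation '[[0,0,0],[0,0,0],[0,0,0],[0,0,0],[0,0,0],[0,0,0],[0,0,0]]' --hand '[1,1,1,1,1,1,1]'

```text
clock: 4.28
eef_pos: [656.1, 48.7, 12.5]
eef_rot: [3.142, 0.0, 2.971]
wrist_force: [2.5, -1.0, -0.2]
finger_gap: 93.8
finger_force: 0.8
```

move_arm --dp '[[-3,0.8,0],[-3,0.8,0],[-3,0.8,0],[-3,0.8,0],[-3,0.8,0],[-3,0.8,0],[-3,0.8,0],[-3,0.8,0],[-3,0.8,0],[-3,0.8,0]]' --rotation '[[0,0,0],[0,0,0.005],[0,0,0.005],[0,0,0.005],[0,0,0.005],[0,0,0.005],[0,0,0.005],[0,0,0.005],[0,0,0.005],[0,0,0.005]]' --hand '[1,1,1,1,1,1,1,1,1,1]'

```text
clock: 5.52
eef_pos: [626.0, 56.8, 12.5]
eef_rot: [3.142, 0.0, 3.016]
wrist_force: [5.4, -1.2, 2.9]
finger_gap: 94.0
finger_force: 3.0
```

move_arm --dp '[[-3,0.8,0],[-3,0.8,0],[-3,0.8,0],[-3,0.8,0],[-3,0.8,0],[-3,0.8,0],[-3,0.8,0]]' --rotation '[[0,0,0],[0,0,0],[0,0,0],[0,0,0],[0,0,0],[0,0,0],[0,0,0]]' --hand '[1,1,1,1,1,1,1]'

```text
clock: 6.4
eef_pos: [604.9, 62.4, 12.4]
eef_rot: [-3.142, -0.0, 3.016]
wrist_force: [5.6, -2.2, 3.5]
finger_gap: 93.9
finger_force: 3.0
```

Run:
```python
from cell import manip,camera
import cv2,numpy as np
s=manip.read_state();print(s["eef_pos"],s["eef_rot"],s["wrist_force"])
c=camera("wrist");np.savez("w2.npz",pos=s["eef_pos"],rot=s["eef_rot"],**c)
t=camera("top");np.savez("t2.npz",**t)
a=cv2.resize(t["image"][150:250,195:335],(800,571),interpolation=cv2.INTER_CUBIC)
w=c["image"]
cv2.imwrite("pics/t2.png",np.hstack([a[:,:,::-1][:420,:400] if 0 else cv2.resize(a,(400,286))[:,:,::-1],cv2.resize(w,(381,286))[:,:,::-1]]))
```

```text
[604.9455283   62.38243534  12.42390121] [-3.14156903e+00 -6.89873793e-05  3.01577044e+00] [ 5.5864586  -2.1847822   3.46543885]
```

View pics/t2.png

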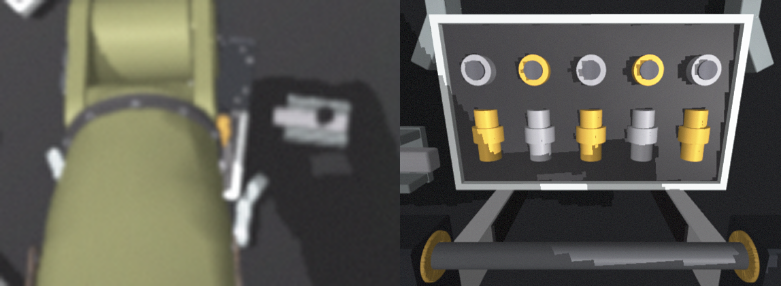

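move_arm --dp '[[-2,0.25,0],[-2,0.25,0],[-2,0.25,0],[-2,0.25,0],[-2,0.25,0],[-2,0.25,0],[-2,0.25,0],[-2,0.25,0]]' --rotation '[[0,0,0],[0,0,0],[0,0,0],[0,0,0],[0,0,0],[0,0,0],[0,0,0],[0,0,0]]' --hand '[1,1,1,1,1,1,1,1]'

```text
clock: 7.5
eef_pos: [589.0, 64.4, 12.4]
eef_rot: [-3.142, -0.0, 3.016]
wrist_force: [4.1, 0.6, -2.1]
finger_gap: 94.2
finger_force: 1.7
```

move_arm --dp '[[-1.6,0.2,0],[-1.6,0.2,0],[-1.6,0.2,0],[-1.6,0.2,0],[-1.6,0.2,0]]' --rotation '[[0,0,0],[0,0,0],[0,0,0],[0,0,0],[0,0,0]]' --hand '[1,1,1,1,1]'

```text
clock: 8.12
eef_pos: [581.1, 65.3, 12.5]
eef_rot: [3.142, 0.0, 3.016]
wrist_force: [5.2, -0.3, 2.9]
finger_gap: 94.0
finger_force: 3.0
```

move_arm --dp '[[-1,0.13,0],[-1,0.13,0],[-1,0.13,0],[-1,0.13,0]]' --rotation '[[0,0,0],[0,0,0],[0,0,0],[0,0,0]]' --hand '[1,1,1,1]'

```text
clock: 8.62
eef_pos: [577.1, 65.9, 12.5]
eef_rot: [3.142, 0.0, 3.016]
wrist_force: [2.4, 0.2, -0.8]
finger_gap: 93.8
finger_force: 1.6
```

move_arm --dp '[[-1,0.13,0],[-1,0.13,0],[-1,0.13,0]]' --rotation '[[0,0,0],[0,0,0],[0,0,0]]' --hand '[1,1,1]'

```text
clock: 9.0
eef_pos: [574.1, 66.3, 12.4]
eef_rot: [-3.142, -0.0, 3.016]
wrist_force: [3.2, -0.7, 0.1]
finger_gap: 94.0
finger_force: 1.5
```

move_arm --dp '[[-0.7,0.09,0],[-0.7,0.09,0],[-0.7,0.09,0]]' --rotation '[[0,0,0],[0,0,0],[0,0,0]]' --hand '[1,1,1]'

```text
clock: 9.38
eef_pos: [572.0, 66.5, 12.4]
eef_rot: [-3.142, -0.0, 3.016]
wrist_force: [4.6, -1.8, 2.9]
finger_gap: 93.8
finger_force: 2.6
```

move_arm --dp '[[-0.7,0.09,0],[-0.7,0.09,0]]' --rotation '[[0,0,0],[0,0,0]]' --hand '[1,1]'

```text
clock: 9.62
eef_pos: [570.7, 66.6, 12.4]
eef_rot: [-3.142, 0.0, 3.016]
wrist_force: [7.4, -2.4, -1.9]
finger_gap: 94.1
finger_force: 3.9
```

move_arm --dp '[[-0.5,0.06,0]]' --rotation '[[0,0,0]]' --hand '[1]'

```text
clock: 9.75
eef_pos: [570.6, 66.6, 12.5]
eef_rot: [3.142, 0.001, 3.015]
wrist_force: [9.8, -2.5, -1.2]
finger_gap: 94.1
finger_force: 5.0
```

move_arm --dp '[[-0.4,0.05,0]]' --rotation '[[0,0,0]]' --hand '[1]'

```text
clock: 9.88
eef_pos: [570.5, 66.5, 12.6]
eef_rot: [3.141, 0.002, 3.015]
wrist_force: [11.2, -3.6, -0.9]
finger_gap: 94.0
finger_force: 5.8
```

move_arm --dp '[[-0.5,0.06,0]]' --rotation '[[0,0,0]]' --hand '[1]'

```text
clock: 10.0
eef_pos: [570.5, 66.5, 12.8]
eef_rot: [3.141, 0.003, 3.015]
wrist_force: [13.1, -2.8, -3.5]
finger_gap: 93.9
finger_force: 7.2
```

move_arm --dp '[[-0.3,0.04,0],[0,0,0]]' --rotation '[[0,0,0],[0,0,0]]' --hand '[1,1]'

```text
clock: 10.25
eef_pos: [570.5, 66.4, 12.9]
eef_rot: [3.141, 0.004, 3.015]
wrist_force: [14.2, -3.6, -3.5]
finger_gap: 94.0
finger_force: 7.3
```

move_arm --dp '[[0,0,0],[0,0,0],[0,0,0]]' --rotation '[[0,0,0],[0,0,0],[0,0,0]]' --hand '[1,1,1]'

```text
clock: 10.62
eef_pos: [570.5, 66.5, 12.9]
eef_rot: [3.141, 0.004, 3.015]
wrist_force: [13.9, -2.9, -3.6]
finger_gap: 94.2
finger_force: 7.3
```

move_arm --dp '[[0.7,-0.1,0],[1,-0.12,0],[3,-0.4,0],[8,-1,0],[8,-1,0],[0,0,0],[0,0,20],[0,0,45],[0,0,50]]' --rotation '[[0,0,0],[0,0,0],[0,0,0],[0,0,0],[0,0,0],[0,0,0],[0,0,0],[0,0,0],[0,0,0]]' --hand '[1,1,1,1,1,1,1,1,1]'

```text
clock: 11.75
eef_pos: [589.3, 64.3, 129.9]
eef_rot: [-3.142, -0.0, 3.016]
wrist_force: [0.2, 0.7, -0.5]
finger_gap: 94.0
finger_force: 0.0
```

View first.

move_arm --dp '[[20,-20,40],[20,-30,40],[20,-30,30],[10,-20,10],[0,0,0],[0,0,0]]' --rotation '[[0,0,0],[0,0,0],[0,0,0],[0,0,0],[0,0,0],[0,0,0]]' --hand '[0,0,0,0,0,0]'

```text
clock: 12.5
eef_pos: [659.1, -34.9, 247.5]
eef_rot: [3.141, -0.001, 3.016]
wrist_force: [0.1, 0.9, -0.1]
finger_gap: 37.3
finger_force: 0.0
```

Run:
```python
from cell import manip,camera
import cv2,numpy as np
s=manip.read_state();print(s["eef_pos"],s["eef_rot"],s["finger_gap"])
c=camera("wrist")
np.savez("w3.npz",pos=s["eef_pos"],rot=s["eef_rot"],**c);cv2.imwrite("pics/w3.png",c["image"][:,:,::-1])
```

```text
[659.05220094 -34.93104169 247.45947135] [ 3.14143135e+00 -6.19493349e-04  3.01620686e+00] 37.330740028006154
```

View pics/w3.png

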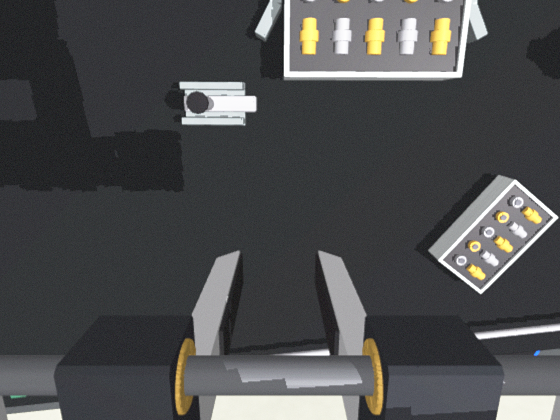

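The tray sits between the rails with its far lip from (286,76) to (461,76). The bolt cap is at (198,102), the blade end at (256,103) and the housing spans (182..245, 83..124).

Run:
```python
from fit import *
w=load("w3.npz");c=wcam(w);p=np.array([506.1,74.9,-.125])
for n,q,z in(("lipR",(286,76),45),("lipL",(461,76),45),("cap",(198,102.5),76),("h1",(182,124),28),("h2",(245,124),28),("h3",(181,84),28),("h4",(244,84),28),("bladeend",(256,103),22),("bl near",(256,97),22),("bl far",(256,110),22),("tipR",(262,40),22),("tipL",(485,37),22)):
    X=ray(c,*q,z);print(n,np.round(X,1),np.round(todock(p,X),1))
```

```text
lipR [550.6 -14.2  45. ] [ 55.3 -82.8]
lipL [571.9 152.7  45. ] [55.5 85.4]
cap [565.4 -96.3  76. ] [  80.2 -162.5]
h1 [ 582.2 -126.4   28. ] [ 100.6 -190.3]
h2 [590.4 -61.6  28. ] [ 100.7 -124.9]
h3 [ 543.5 -119.7   28. ] [  61.4 -188.5]
h4 [551.5 -56.7  28. ] [  61.4 -124.9]
bladeend [571.1 -47.6  22. ] [  79.7 -113.4]
bl near [565.2 -46.8  22. ] [  73.8 -113.3]
bl far [578.  -48.6  22. ] [  86.7 -113.6]
tipR [512.4 -33.1  22. ] [  19.7 -106.4]
tipL [537.6 186.9  22. ] [ 17.3 115. ]
```

move_arm --dp '[[-25,-24,0],[-25,-24,0],[-24,-24,0],[-24,-23,0],[0,0,-50],[0,0,-50],[0,0,-35],[0,0,0]]' --rotation '[[0,0,0],[0,0,0],[0,0,0],[0,0,0],[0,0,0],[0,0,0],[0,0,0],[0,0,0]]' --hand '[0,0,0,0,0,0,0,0]'

```text
clock: 13.55
eef_pos: [560.2, -129.5, 110.4]
eef_rot: [3.141, -0.005, 3.017]
wrist_force: [1.0, -0.4, 1.4]
finger_gap: 0.6
finger_force: 0.0
```

move_arm --dp '[[0,0,-30],[0,0,-25],[0,0,-13],[0,0,0]]' --rotation '[[0,0,0],[0,0,0],[0,0,0],[0,0,0]]' --hand '[0,0,0,0]'

```text
clock: 14.05
eef_pos: [561.9, -130.5, 45.1]
eef_rot: [-3.142, 0.0, 3.016]
wrist_force: [0.3, -1.1, -0.1]
finger_gap: 0.2
finger_force: 0.0
```

move_arm --dp '[[0.5,4,0],[0.5,4,0],[0.4,3,0],[0.4,3,0],[0.4,3,0],[0.4,3,0],[0.4,3,0],[0.4,3,0]]' --rotation '[[0,0,0],[0,0,0],[0,0,0],[0,0,0],[0,0,0],[0,0,0],[0,0,0],[0,0,0]]' --hand '[0,0,0,0,0,0,0,0]'

```text
clock: 15.05
eef_pos: [565.1, -104.5, 44.4]
eef_rot: [-3.142, -0.0, 3.016]
wrist_force: [-0.2, -1.7, 1.5]
finger_gap: 0.7
finger_force: 0.8
```

move_arm --dp '[[0.4,3,0],[0.4,3,0],[0.4,3,0],[0.4,3,0],[0.4,3,0],[0.3,3,0]]' --rotation '[[0,0,0],[0,0,0],[0,0,0],[0,0,0],[0,0,0],[0,0,0]]' --hand '[0,0,0,0,0,0]'

```text
clock: 15.8
eef_pos: [567.4, -86.5, 44.4]
eef_rot: [-3.142, 0.0, 3.016]
wrist_force: [1.1, -1.5, 1.1]
finger_gap: 0.5
finger_force: 0.8
```

move_arm --dp '[[0.4,3,0],[0.4,3,0],[0.4,3,0],[0.4,3,0],[0.4,3,0],[0.2,1.5,0]]' --rotation '[[0,0,0],[0,0,0],[0,0,0],[0,0,0],[0,0,0],[0,0,0]]' --hand '[0,0,0,0,0,0]'

```text
clock: 16.55
eef_pos: [569.6, -70.0, 44.4]
eef_rot: [-3.142, -0.0, 3.016]
wrist_force: [0.3, -1.3, 0.7]
finger_gap: 0.6
finger_force: 0.8
```

move_arm --dp '[[0.13,1,0],[0.13,1,0],[0.13,1,0]]' --rotation '[[0,0,0],[0,0,0],[0,0,0]]' --hand '[0,0,0]'

```text
clock: 16.92
eef_pos: [570.0, -67.2, 44.5]
eef_rot: [-3.142, 0.0, 3.016]
wrist_force: [1.1, -2.3, 0.9]
finger_gap: 0.0
finger_force: 0.8
```

move_arm --dp '[[0.1,0.8,0],[0.1,0.8,0]]' --rotation '[[0,0,0],[0,0,0]]' --hand '[0,0]'

```text
clock: 17.18
eef_pos: [570.2, -65.6, 44.4]
eef_rot: [-3.142, 0.0, 3.016]
wrist_force: [1.5, -1.3, -0.1]
finger_gap: 0.3
finger_force: 0.8
```

move_arm --dp '[[0.1,0.7,0],[0.1,0.7,0]]' --rotation '[[0,0,0],[0,0,0]]' --hand '[0,0]'

```text
clock: 17.42
eef_pos: [570.3, -65.1, 44.5]
eef_rot: [-3.14, 0.0, 3.016]
wrist_force: [-0.5, -12.2, 0.7]
finger_gap: 0.3
finger_force: 5.9
```

move_arm --dp '[[0.1,0.7,0],[0.1,0.7,0]]' --rotation '[[0,0,0],[0,0,0]]' --hand '[0,0]'

```text
clock: 17.68
eef_pos: [570.3, -64.9, 44.5]
eef_rot: [-3.138, 0.0, 3.015]
wrist_force: [-2.5, -20.8, 0.2]
finger_gap: 0.4
finger_force: 10.4
```

move_arm --dp '[[0.1,0.7,0],[0.1,0.7,0]]' --rotation '[[0,0,0],[0,0,0]]' --hand '[0,0]'

```text
clock: 17.92
eef_pos: [570.4, -64.7, 44.5]
eef_rot: [-3.137, -0.0, 3.015]
wrist_force: [-3.8, -29.0, 0.7]
finger_gap: 0.4
finger_force: 15.0
```

Hard stop reached, but by batching those three calls I pushed the bolt to about 29 N against its stop. That's harder than I meant to. I'm backing off and checking.

move_arm --dp '[[-0.3,-2,0],[-0.6,-5,0],[-2,-14,0],[-1,-8,0],[0,0,20],[0,0,45],[0,0,55],[20,0,50],[40,20,20],[30,20,0]]' --rotation '[[0,0,0],[0,0,0],[0,0,0],[0,0,0],[0,0,0],[0,0,0],[0,0,0],[0,0,0],[0,0,0],[0,0,0]]' --hand '[0,0,0,0,0,0,0,0,0,0]'

```text
clock: 19.18
eef_pos: [658.4, -50.4, 236.6]
eef_rot: [3.141, 0.003, 3.015]
wrist_force: [0.3, -0.7, -0.0]
finger_gap: 0.5
finger_force: 0.0
```

Run:
```python
from cell import manip,camera
import cv2,numpy as np
s=manip.read_state();print(s["eef_pos"],s["eef_rot"],s["wrist_force"])
c=camera("wrist")
np.savez("w4.npz",pos=s["eef_pos"],rot=s["eef_rot"],**c);cv2.imwrite("pics/w4.png",c["image"][:,:,::-1])
```

```text
[658.39875987 -50.38706375 236.63297289] [3.14144224 0.00345683 3.01522636] [ 0.33618986 -0.73950452 -0.02134915]
```

View pics/w4.png

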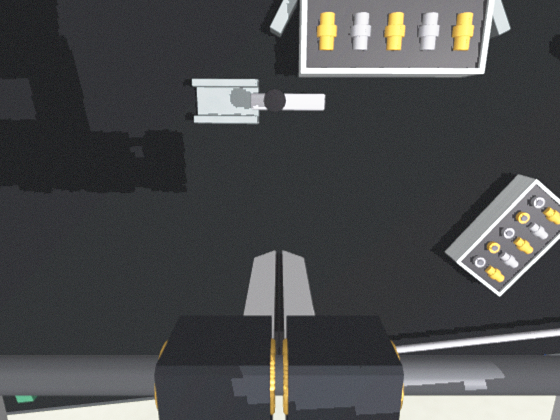

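The blade now reaches (325,102), past the tray's right corner at (302,76). The pin cap is at (274,100) and the tray is still square in the dock. One numeric check, then hand in.

Run:
```python
from fit import *
from cell import manip
w=load("w4.npz");c=wcam(w);p=np.array([506.1,74.9,-.125])
r=[todock(p,ray(c,*q,z)) for q,z in(((301,74.5),45),((484,74.5),45),((274,100),76),((325,102),22))]
print(np.round(r,1))
if abs(r[2][1]+105)<8 and abs(r[0][0]-55.4)<3: print(manip.sign_off())
```

```text
[[  57.   -84.4]
 [  57.4   86.1]
 [  80.3 -109.3]
 [  81.3  -58.5]]
the job is handed in; nothing more can be done
None
```

The job is handed in: the tray is seated on the stop (estimated 8 to 12 N, inferred from wrist force less drag) and the bolt is fully across behind it. However, I pushed the bolt to about 29 N against its hard stop, which breaks the 18 N limit if that limit covers the bolt; the result has not been reported.

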